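# Borescope look into a clamped pump barrel

## Task

Take the rigid borescope out of its rack and white-balance it first: hold its tip pointing straight down and still, about 30 mm above the middle of the white tile, for a good two seconds. Then lower its shaft 60 mm down the bore of the pump barrel clamped in the vice, until the dark ring on the shaft is level with the barrel's top face, and finish holding it there in the gripper, still, upright and centred in the bore. The borescope must never touch the tile, the barrel or the vice, and everything else on the bench and in the rack stays where it is.

Things in the scene. Friction and masses are not known exactly. Their poses are not given: they have to be found in the camera images.
- scope: Rigid borescope, about 0.26 kg, hanging upright in one of the three rack holes. Origin at the centre of its tip (lower end); z runs up along the shaft. Round steel shaft 8 mm thick, 110 mm long; a thin dark ring on it, its middle 60 mm above the tip; then a steel collar 34 mm across (110 to 117 mm above the tip) resting on the rack, a round neck 28 mm thick, and the square head on top.
- scope_tip (a point): Centre of the borescope's tip face (same point as the origin of scope).
- scope_head (a point): Centre of the borescope's black camera head, on the axis 182 mm above the tip: a block 36 x 36 mm, 48 mm tall, flat sides square to the scope's x and y; grip it here across either pair of flats. Below it a black light unit 22 mm thick sticks out sideways along the scope's +x, to 56 mm from the axis, centred 133 mm above the tip.
- rack: Fixed aluminium rack, base 240 x 100 mm; grey top plate 232 x 70 x 8 mm, upper face 130 mm above the bench, with three 17 mm through holes in a row along x at -75, 0 and +75 mm. Origin on the bench under the middle hole, z up. Borescope, bore brush and plug gauge hang in the holes in any order; raise the borescope over 110 mm straight up to clear the plate.
- vice: Fixed bench vice, dark iron with steel jaw plates 84 mm wide, about 265 mm long along its x axis (moving jaw and handle towards -x), jaw tops 105 mm above the bench. Origin on the bench, straight below the axis of the clamped barrel, z up.
- bore_mouth (a point): Centre of the bore's mouth in the top face of the steel pump barrel clamped upright in the vice, 130 mm above the bench; z up along the bore. The barrel is 90 mm tall, its head 46 mm in diameter; the bore is 20 mm in diameter, round, plain and open right through.
- tile: Fixed white-balance tile lying flat on the bench: grey square frame 74 x 74 x 6 mm with a white disc 54 mm in diameter in its middle, whose face is 7 mm above the bench. Origin at the centre of its underside, z up.
- tile_center (a point): Middle of the white disc's upper face; z up.
- spare_barrel: Bystander: a loose pump barrel like the clamped one, 90 mm tall, 46 mm across, standing on the bench. Origin at the centre of its underside.
- hex_nut: Bystander: steel hexagon nut, about 32 mm across, 16 mm tall, on the bench. Origin at the centre of its underside.
- injector: Bystander: fuel injector lying on the round rubber mat, about 175 mm long along its x, 26 mm thick, up to 44 mm tall. Origin under its middle.
- nozzle_nut: Bystander: steel nozzle nut standing on the mat, 28 mm in diameter, 40 mm tall. Origin at the centre of its underside.
- screwdriver: Bystander: screwdriver lying on the bench, 200 mm long along its x, handle to -x.
- spray_can: Bystander: spray can standing on the bench, 65 mm in diameter, 190 mm tall. Origin at the centre of its underside.
- bore_brush: Bystander in the rack: brass bore brush with a collar 34 mm in diameter and a rounded wooden handle reaching 44 mm above the rack's top plate. Origin at the centre of the collar's underside.
- plug_gauge: Bystander in the rack: plug gauge with a collar 34 mm in diameter and a hexagonal aluminium handle 21 mm thick reaching 44 mm above the rack's top plate. Origin at the centre of the collar's underside.

How it is judged (in metres and radians):
On the way, in this order (a step that is already met when the one before it is completed fails the run):
1. the borescope, held in the gripper, points straight down and still at the middle of the white tile from 18 to 42 mm above it for 1.5 s (horizontal distance between scope_tip and tile_center below 0.012 m and z of scope_tip in the frame of tile_center between 0.018 and 0.042 m and angle between scope's own z axis and vertical below 0.12 rad and linear speed of scope below 0.02 m/s and contact force between the fingers and scope above 2 N), for 1.5 s.
2. the tip has gone at least 15 mm down the bore (z of scope_tip in the frame of bore_mouth below -0.015 m and horizontal distance between scope_tip and bore_mouth below 0.006 m and contact force between the fingers and scope above 2 N), for 0.1 s.
At the end, for the whole second after the job is handed in: The borescope is held still in the gripper with its tip 55 to 65 mm below the barrel's top face, within 3 mm of the bore's axis and its shaft within 0.06 rad of it, touching neither barrel nor vice; the bystanders are within 20 mm of where they started (horizontal distance between scope_tip and bore_mouth below 0.003 m and z of scope_tip in the frame of bore_mouth between -0.065 and -0.055 m and angle between the z axis of scope and the z axis of bore_mouth, either way round below 0.06 rad and contact force between the fingers and scope above 2 N and linear speed of scope below 0.015 m/s and contact force between scope and vice below 0.2 N and distance of each of spare_barrel, hex_nut, injector, nozzle_nut, screwdriver, spray_can, bore_brush, plug_gauge from where it was at the start of the episode below 0.02 m); the arm keeps its last pose, push and grip.
It fails at once if the borescope touches the barrel or the vice (contact force between scope and vice above 0.2 N).
It fails at once if the borescope touches the white tile (contact force between scope and tile above 0.2 N).
It fails at once if a bystander is shifted by more than 20 mm (distance of any of spare_barrel, hex_nut, injector, nozzle_nut, screwdriver, spray_can, bore_brush, plug_gauge from where it was at the start of the episode above 0.02 m).
It also fails if it takes over 64 s, if anything falls off the work surface, if the arm or the gripper's body presses on something with over 40 N, if the wrist force passes 120 N, or if a joint passes its speed limit or range.

## Robot

A 6-joint arm with a two-finger parallel gripper is mounted at the origin on the work surface. World frame = base frame: x ahead of the robot, y to its left, z up, the work surface at z = 0. Lengths are in m, angles in degrees, forces in N, time in s.
With the tool pointing down it reaches from about 0.25 to 0.725 m from the base axis. Payload 9.7 kg.
Tool frame: the origin (TCP) lies between the finger pads; the fingertips stand 11 mm ahead of it and the grasp point (between the pads) lies 8 mm behind it; z points along the fingers, y is the line along which they close (so a half turn about z gives the same grasp; the last joint's range is limited). The gripper opens to 85 mm and grips with 20 to 120 N. Pads are 22 mm wide; open, the fingers measure 114 mm over their backs; the gripper's body (76 mm by 85 mm) begins 54 mm behind the grasp point. The pads swing forward as they close: fully open they stand 13 mm farther back than shut.
Start: joints at [0, 4.979, 10.078, 95.1, 0, 90], TCP at [0.55, -0, 0.242] pointing down, gripper open.
Joint ranges: [-179.16, 179.16], [-48.56, 103.87], [-65.8, 70.77], [-126.05, 130.52], [-82.76, 87.17], [-180, 180]. Speed limits (degrees/s): [127.2, 127.2, 147.25, 180, 180, 180].

## Interface

Orientations are given as [roll, pitch, yaw] about the fixed x, y, z axes, in that order (R = Rz(yaw) Ry(pitch) Rx(roll)).
In Python, from workcell import monitor, cams, ticket gives the robot as it stands.
- The arm moves only by the tool carry_out, never from a script. Its argument "plan" is a list of rows, each an object with "travel": the shift along the world's x, y, z as a fraction of full scale, a list of three; "angular": the turn, a rotation vector about the world's x, y, z as a fraction of full scale, a list of three; "grip": the gripper's target within -1 to 1 (fully open at 1, half-way at 0, shut at -1). In form: [{"travel": [x, y, z], "angular": [ax, ay, az], "grip": grip}, ...]. A call has 1 to 8 rows; each row is the pose to reach, as a shift and turn from the pose commanded when the call began; what a row does not reach only later rows make up. Full scale, the value 1, is 300 mm for a shift and 0.5 rad for a turn. A row lasts 1/12 s, in which the tool goes at most 41.7 mm and 7.16 degrees, less where a joint would pass 70% of its speed; a pose out of reach is approached as far as the arm can. A call with a number of a shift or a turn outside -1 to 1 is refused whole. A call with a gripper value outside its range is refused whole. The fingers move at their own pace and stop on an object; "grip_force" is the grip in N (left out, the last holds). Time passes only in rows, so rows that repeat a pose let the fingers close. It gives the time, the measured TCP pose, the force, the opening and the grip force at its end, in the units of the state.
- monitor.get_obs(): the state, without advancing time (a new reading comes with each control period).
- cams.camera(name): name is "scene" or "side" or "wrist"; returns a dict with "frame" (480x640x3 uint8, red, green, blue), "mtx" (3x3 intrinsics, pixels), "view" (4x4, takes a point from world to camera coordinates); the wrist camera has in their place "T_tool_cam" (4x4, takes a point from camera to tool coordinates, whose origin is the TCP and whose axes are the flange's). Camera axes: x right, y up, looking along -z (the intrinsics and any distortion apply to the point x, -y, -z); pixel columns grow to the right and rows downward; lengths in m; the calibration is good to about 2 mm. A picture is of the moment at which its call begins: read the wrist's pose just before it. There is no depth.
- ticket.job_done(): hands the job in; it is judged then, once.
The state is a dict: "time": time; "q": joint angles; "qd": joint speeds; "joint_efforts": joint torques, N m; "ee_pos": TCP position; "tcp_rot": TCP orientation; "wrist_force": force on the tool from outside, world axes, zero at the start; "torque": the same for the moment, N m; "opening": finger opening in m; "grasp_force": force on a finger pad.
Only numpy, scipy, OpenCV 4.12 (cv2) and the standard library are available. Lean on these libraries where they do the work, as an engineer would, in place of code of your own. Each camera call takes 0.05 s, during which the arm holds its last target. There are 200 camera calls.

## Working session

There is one attempt and no reset: what is moved stays moved. The work goes in short steps, Python scripts to look and compute and a tool call to move; the robot and the scene stay as the last step left them, time stands still between calls to the robot, and variables do not carry over. Pictures are saved under pics/ and viewed, at most 10 in all, crops included, and the job is handed in when it is done.

Besides the shell and the picture viewer there is one more tool, called after "Call:" as name(argument=value, ...) on one line, values as JSON. carry_out: Moves the arm, as the interface text tells. Its arguments: {"type":"object","properties":{"plan":{"type":"array","items":{"type":"object","properties":{"travel":{"type":"array","items":{"type":"number"}},"angular":{"type":"array","items":{"type":"number"}},"grip":{"type":"number"}}}},"grip_force":{"type":"number"}},"required":["plan"]}

```bash
mkdir -p pics; ls
python3 - <<'E'
from workcell import monitor, cams, ticket
import cv2,numpy as np
o=monitor.get_obs(); print(o)
ims={}
for n in ["scene","side","wrist"]:
    c=cams.camera(n); np.savez(f"pics/{n}0.npz",**{k:v for k,v in c.items() if k!='name'})
    cv2.imwrite(f"pics/{n}0.png",c["frame"][:,:,::-1]); print(n,{k:(v.tolist() if hasattr(v,'tolist') else v) for k,v in c.items() if k!='frame'})
E
```

```text
pics
{'time': 0.0, 'q': array([-8.70769028e-04,  5.00946449e+00,  1.00364205e+01,  9.51005053e+01,
       -9.24937052e-04,  9.00004781e+01]), 'qd': array([ 0.0005436 , -0.07723047,  0.08992852, -0.00121458, -0.05408868,
        0.00675459]), 'joint_efforts': array([ 7.68234549e-04, -5.20392072e+01,  4.64802504e+01,  1.63646933e-02,
        2.23589603e-05, -6.77332673e-05]), 'ee_pos': array([ 5.49787533e-01, -1.27787895e-05,  2.41616373e-01]), 'tcp_rot': array([-1.79926451e+02,  9.25549954e-04,  8.99986524e+01]), 'wrist_force': array([ 0.3276282 ,  0.94391437, -0.98334762]), 'torque': array([ 0.05083154,  0.0075473 , -0.05312626]), 'grasp_force': 0.0, 'opening': 0.08534389288511007}
scene {'mtx': [[568.2769961502627, 0.0, 324.24590697946996], [0.0, 568.2769961502627, 234.40488276915076], [0.0, 0.0, 1.0]], 'view': [[-0.8245734394441062, 0.5656135120313603, 0.012649030431906768, 0.4610346800099929], [-0.3724632351752788, -0.5595490354904381, 0.7403890972485248, 0.08769592471190812], [0.42585183034252905, 0.6057938856486341, 0.6720595112820348, -1.7244945893547283], [0.0, 0.0, 0.0, 1.0]]}
side {'mtx': [[575.0477241383004, 0.0, 323.18997456371795], [0.0, 575.0477241383004, 235.9519465705552], [0.0, 0.0, 1.0]], 'view': [[0.93711293247805, -0.3486495691263786, 0.016212024253021533, -0.5016752374484075], [0.24344383079968934, 0.6862105003712704, 0.6854562352373659, -0.20748385051069837], [-0.25010888234519424, -0.6384031853994788, 0.727933321014938, -1.3261610801710468], [0.0, 0.0, 0.0, 1.0]]}
wrist {'mtx': [[331.68452124946987, 0.0, 323.4108022105536], [0.0, 331.68452124946987, 240.58121353929266], [0.0, 0.0, 1.0]], 'T_tool_cam': [[0.0001215726204324766, 0.9529195170049087, 0.30322331594260654, 0.07855569418221363], [0.9999999500083436, -0.00020435866209406094, 0.00024128996477761714, -0.00013907440905192026], [0.00029189622785577205, 0.30322327144971734, -0.9529194942113016, -0.13184064401998163], [0.0, 0.0, 0.0, 1.0]]}
```

View pics/scene0.png

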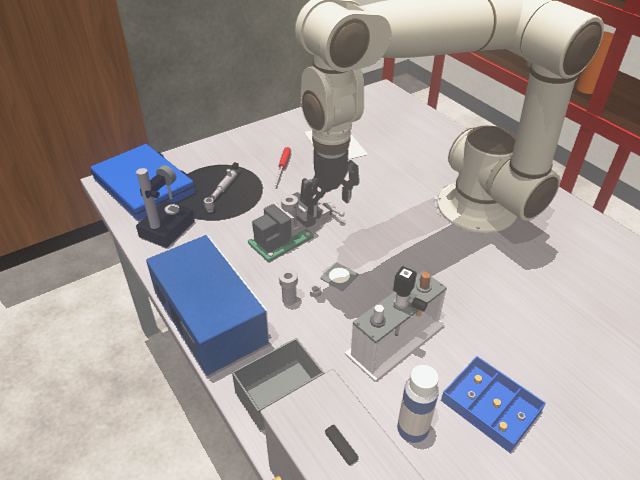

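View pics/side0.png

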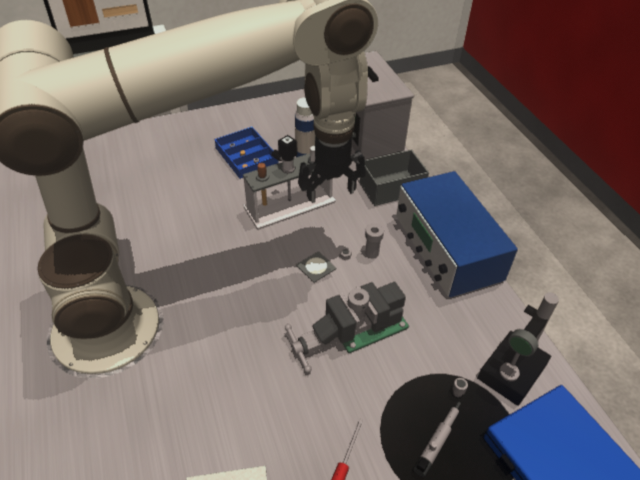

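Scene: the scope is in the middle rack hole, with its head near (405,275) and light unit near (420,303). The tile is at (340,275). Side: the barrel mouth is near (358,297), the tile at (316,266) and the scope head top near (287,141).

```bash
cat > h.py <<'E'
import numpy as np,cv2
from scipy.spatial.transform import Rotation as R
def cray(c,uv,obs=None):
    K=c["mtx"]; uv=np.atleast_2d(np.float64(uv))
    d=np.c_[(uv[:,0]-K[0,2])/K[0,0],-(uv[:,1]-K[1,2])/K[1,1],-np.ones(len(uv))]
    if "view" in c: V=np.array(c["view"]); T=np.linalg.inv(V)
    else:
        W=np.eye(4); W[:3,:3]=R.from_euler('xyz',obs["tcp_rot"],degrees=True).as_matrix(); W[:3,3]=obs["ee_pos"]; T=W@c["T_tool_cam"]
    return T[:3,3], d@T[:3,:3].T
def plane(c,uv,z,obs=None):
    o,d=cray(c,uv,obs); return o+d*((z-o[2])/d[:,2])[:,None]
def proj(c,p,obs=None):
    p=np.atleast_2d(p); K=c["mtx"]
    if "view" in c: V=np.array(c["view"])
    else:
        W=np.eye(4); W[:3,:3]=R.from_euler('xyz',obs["tcp_rot"],degrees=True).as_matrix(); W[:3,3]=obs["ee_pos"]; V=np.linalg.inv(W@c["T_tool_cam"])
    q=p@V[:3,:3].T+V[:3,3]; return np.c_[K[0,2]+K[0,0]*q[:,0]/-q[:,2],K[1,2]-K[1,1]*q[:,1]/-q[:,2]]
def snap(n,name):
    from workcell import monitor,cams
    o=monitor.get_obs(); c=cams.camera(n); cv2.imwrite(f"pics/{name}.png",c["frame"][:,:,::-1]); return o,c
E
python3 - <<'E'
from h import *
s=dict(np.load("pics/side0.npz")); c=dict(np.load("pics/scene0.npz"))
print("barrel side",plane(s,[358,297],.13),"scene",plane(c,[289,203],.13))
print("tile",plane(s,[316,266],.007),plane(c,[340,275],.007))
print("head top",plane(s,[288,141],.226),plane(c,[406,271],.226))
print("gauge top",plane(c,[379,309],.174),"brush",plane(c,[426,274],.174),plane(s,[262,165],.174))
print("light end",plane(c,[421,304],.153))
print("can",plane(c,[425,375],.19),"vice handle",plane(s,[298,350],.08))
E
```

```text
barrel side [[ 0.535294  -0.2080864  0.13     ]] scene [[ 0.54780985 -0.18566598  0.13      ]]
tile [[0.51646475 0.00163431 0.007     ]] [[0.51736173 0.01210266 0.007     ]]
head top [[0.52556524 0.23784787 0.226     ]] [[0.52210138 0.24644676 0.226     ]]
gauge top [[0.6039254 0.2641984 0.174    ]] brush [[0.45329829 0.24302833 0.174     ]] [[0.45234798 0.23056069 0.174     ]]
light end [[0.50703914 0.29078127 0.153     ]]
can [[0.64186806 0.44645969 0.19      ]] vice handle [[ 0.3815508  -0.25913419  0.08      ]]
```

View pics/wrist0.png

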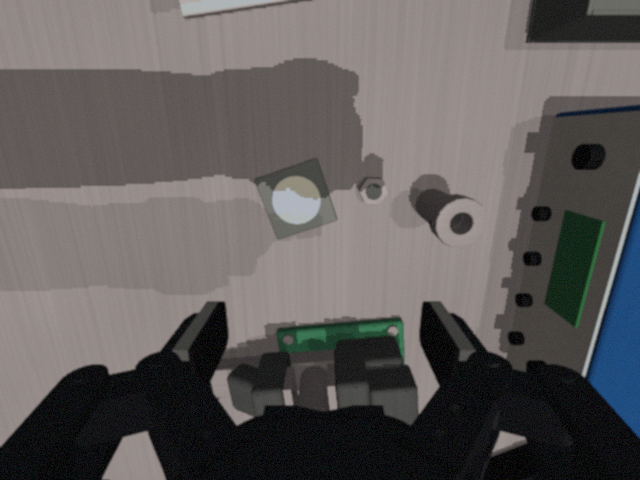

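The wrist view shows the tile disc near (297,200), the spare barrel and the hex nut. Next I'll look over the vice.

Call:
carry_out(plan=[{"travel": [-0.03,-0.55,0.5],"angular": [0,0,0],"grip": 1},{"travel": [-0.03,-0.55,0.5],"angular": [0,0,0],"grip": 1},{"travel": [-0.03,-0.55,0.5],"angular": [0,0,0],"grip": 1},{"travel": [-0.03,-0.55,0.5],"angular": [0,0,0],"grip": 1},{"travel": [-0.03,-0.55,0.5],"angular": [0,0,0],"grip": 1},{"travel": [-0.03,-0.55,0.5],"angular": [0,0,0],"grip": 1},{"travel": [-0.03,-0.55,0.5],"angular": [0,0,0],"grip": 1}])

```text
time: 0.73
ee_pos: [0.541, -0.1676, 0.3943]
tcp_rot: [179.8, 0.1, 89.8]
wrist_force: [0.6, -0.4, -0.8]
opening: 0.0852
grasp_force: 0.0
```

Run:
```python
from h import *
o,c=snap("wrist","w1"); np.savez("pics/w1.npz",o=o,c=c); print(o["ee_pos"],o["tcp_rot"],o["time"],o["qd"].round(1))
s=snap("side","s1")
```

```text
[ 0.54103688 -0.16761114  0.39430803] [1.79839365e+02 7.37866918e-02 8.98205320e+01] 0.7333 [ 2.9 -1.  -6.1 -3.   0.9  2.5]
```

View pics/w1.png

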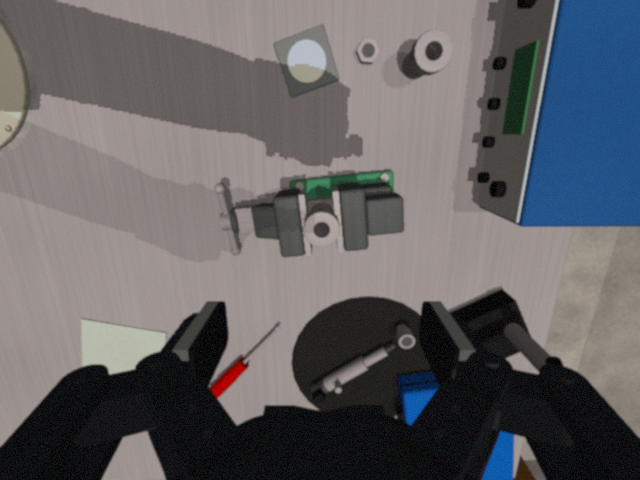

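Call:
carry_out(plan=[{"travel": [-0.05,1,0],"angular": [0,0,0],"grip": 1},{"travel": [-0.05,1,0],"angular": [0,0,0],"grip": 1},{"travel": [-0.05,1,0],"angular": [0,0,0],"grip": 1},{"travel": [-0.05,1,0],"angular": [0,0,0],"grip": 1},{"travel": [-0.05,1,0],"angular": [0,0,0],"grip": 1},{"travel": [-0.05,1,0],"angular": [0,0,0],"grip": 1},{"travel": [-0.05,1,0],"angular": [0,0,0],"grip": 1},{"travel": [-0.05,1,0],"angular": [0,0,0],"grip": 1}])

```text
time: 1.5
ee_pos: [0.5245, 0.1412, 0.3905]
tcp_rot: [-179.8, -0.1, 90.3]
wrist_force: [0.7, -0.4, -0.0]
opening: 0.0854
grasp_force: 0.0
```

Call:
carry_out(plan=[{"travel": [0,0.3,0.1],"angular": [0,0,0],"grip": 1},{"travel": [0,0.3,0.1],"angular": [0,0,0],"grip": 1},{"travel": [0,0.3,0.1],"angular": [0,0,0],"grip": 1},{"travel": [0,0.3,0.1],"angular": [0,0,0],"grip": 1},{"travel": [0,0.3,0.1],"angular": [0,0,0],"grip": 1}])

```text
time: 1.92
ee_pos: [0.5256, 0.2263, 0.421]
tcp_rot: [-179.9, 0.0, 90.2]
wrist_force: [0.5, -0.6, 0.5]
opening: 0.0855
grasp_force: 0.0
```

Run:
```python
from h import *
o,c=snap("wrist","w2"); np.savez("pics/w2.npz",o=o,c=c); print(o["ee_pos"],o["tcp_rot"],o["time"],o["qd"].round(1))
```

```text
[0.52556451 0.22631032 0.42099296] [-1.79900626e+02  4.89262476e-02  9.01606719e+01] 1.9167 [-2.1 -1.2 -1.1  0.  -0.1 -0.3]
```

View pics/w2.png

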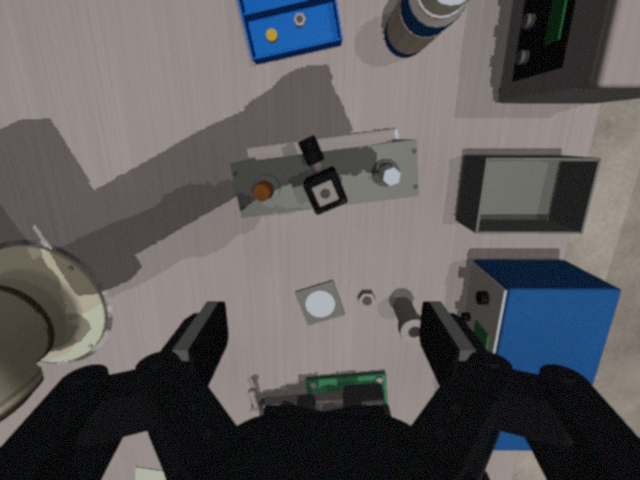

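w1: the barrel head is near (321,230) and the tile disc near (306,61). w2: the scope head is near (325,191), its light unit at (312,150), the brush at (262,190) and the gauge at (390,175). Now I'll measure these by contours.

Run:
```python
from h import *
def L(n):
    d=np.load(f"pics/{n}.npz",allow_pickle=True); return d["o"].item(),d["c"].item()
def blobs(m,off,amin):
    for k in cv2.findContours(m.astype(np.uint8),cv2.RETR_LIST,cv2.CHAIN_APPROX_NONE)[0]:
        if cv2.contourArea(k)>amin: yield cv2.contourArea(k),cv2.minAreaRect(k+np.array(off)),cv2.fitEllipse(k+np.array(off)) if len(k)>4 else None,k+np.array(off)
o,c=L("w1"); f=c["frame"]
hsv=cv2.cvtColor(f,cv2.COLOR_RGB2HSV); g=cv2.cvtColor(f,cv2.COLOR_RGB2GRAY)
# bore
y0,x0=205,295; w=g[y0:255,x0:350]; print("bore crop"); print(g[230,300:345])
for t in (50,70,90):
  for a,r,e,k in blobs(w<t,(x0,y0),25): 
    if a<400: print("bore",t,a,r,e[1],plane(c,e[0],.13,o).round(4))
for t in (120,140):
  for a,r,e,k in blobs(w>t,(x0,y0),200): print("barrel",t,a,r,plane(c,r[0],.13,o).round(4))
for n in ("w1","w2"):
  o,c=L(n); g=cv2.cvtColor(c["frame"],cv2.COLOR_RGB2GRAY); print(n, 'tile')
  y0,x0=(20,260) if n=="w1" else (275,290); w=g[y0:y0+85 if n=="w1" else 330,x0:x0+90 if n=="w1" else 352]
  t,_=cv2.threshold(w,0,255,cv2.THRESH_OTSU)
  for tt in (t,200):
   for a,r,e,k in blobs(w>tt,(x0,y0),300): print(tt,a,e,plane(c,e[0],.007,o).round(4))
o,c=L("w2"); f=c["frame"]; g=cv2.cvtColor(f,cv2.COLOR_RGB2GRAY)
y0,x0=130,292; w=g[y0:220,x0:360]
for t in (40,55):
  for a,r,e,k in blobs(w<t,(x0,y0),60): print("head dark",t,a,r,plane(c,cv2.boxPoints(r),.226,o).round(4).tolist(),plane(c,r[0],.226,o).round(4))
for a,r,e,k in blobs(w>110,(x0,y0),60): print("bright",a,r)
cv2.imwrite("pics/crop.png",np.hstack([cv2.resize(f[120:225,285:365,::-1],None,fx=4.5,fy=4.5,interpolation=2),cv2.resize(L("w1")[1]["frame"][180:285,280:360,::-1],None,fx=4.5,fy=4.5,interpolation=2)]))
```

```text
bore crop
[ 66  60  87 117 135 140 146 145 149 148 147 148 138 111  76  64  61  63
  62  63  57  63  60  53  57  56  57  56  65 106 145 161 162 162 164 164
 162 162 158 155 161 150 104  65  74]
bore 70 125.0 ((321.5, 229.0), (12.0, 13.0), 90.0) (12.103819847106934, 13.319453239440918) [[ 0.5389 -0.2008  0.13  ]]
bore 70 124.5 ((319.6382141113281, 209.79705810546875), (10.430724143981934, 26.15350914001465), 85.60128784179688) (12.827582359313965, 24.619644165039062) [[ 0.5369 -0.1775  0.13  ]]
bore 90 149.5 ((321.0, 229.5), (13.0, 14.0), 90.0) (13.418121337890625, 14.335904121398926) [[ 0.5386 -0.2009  0.13  ]]
bore 90 234.5 ((344.9999694824219, 227.0), (43.99999237060547, 7.999999046325684), 90.0) (7.387282371520996, 53.14728927612305) [[ 0.5687 -0.194   0.13  ]]
bore 90 188.5 ((319.7855529785156, 211.11752319335938), (14.8339262008667, 31.14482307434082), 84.47245788574219) (20.241554260253906, 29.000730514526367) [[ 0.5367 -0.1808  0.13  ]]
bore 90 284.0 ((299.4999694824219, 229.5), (8.999998092651367, 48.99999237060547), 0.0) (7.693209648132324, 65.34571075439453) [[ 0.5104 -0.21
[... 2109 characters left out ...]
6) [[0.5109, 0.256, 0.226], [0.5325, 0.2656, 0.226], [0.5424, 0.244, 0.226], [0.5205, 0.234, 0.226]] [[0.5266 0.2501 0.226 ]]
head dark 55 1818.5 ((316.7241516113281, 173.68966674804688), (74.31944274902344, 38.07887268066406), 66.80140686035156) [[0.488, 0.2937, 0.226], [0.5212, 0.3074, 0.226], [0.5503, 0.2428, 0.226], [0.5154, 0.2274, 0.226]] [[0.5184 0.2689 0.226 ]]
bright 104.5 ((324.5, 193.0), (11.0, 12.0), 0.0)
bright 347.5 ((325.0928039550781, 192.9587860107422), (19.494647979736328, 19.697715759277344), 66.03750610351562)
bright 1189.5 ((325.5, 196.5), (45.0, 67.0), 90.0)
bright 493.5 ((339.0692443847656, 140.05384826660156), (16.74468994140625, 42.04777526855469), 82.87498474121094)
```

View pics/crop.png

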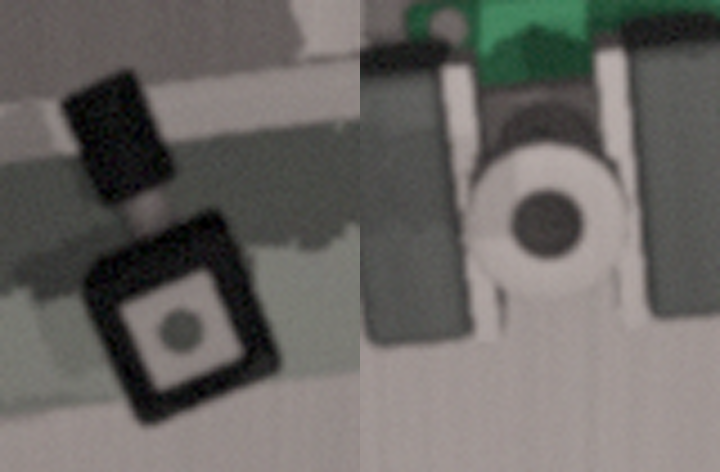

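The crop confirms the head square, with its inset at (325.1,193.0), giving xy (0.5266, 0.2501) and flats at about 24°, so scope yaw is about 114°. The bore centre is at (321.3,229.2), giving (0.5387, −0.2008), and the tile is at (0.5186, 0.012). I'll turn the tool −66°, centre it and descend.

Call:
carry_out(plan=[{"travel": [0.002,0.083,0],"angular": [0,0,-1],"grip": 1},{"travel": [0.002,0.083,0],"angular": [0,0,-1],"grip": 1},{"travel": [0.002,0.083,0],"angular": [0,0,-1],"grip": 1},{"travel": [0.002,0.083,0],"angular": [0,0,-1],"grip": 1},{"travel": [0.002,0.083,0],"angular": [0,0,-1],"grip": 1}])

```text
time: 2.38
ee_pos: [0.5265, 0.2487, 0.4219]
tcp_rot: [-180.0, 0.0, 60.9]
wrist_force: [-1.2, -0.1, -0.4]
opening: 0.0852
grasp_force: 0.0
```

Call:
carry_out(plan=[{"travel": [0,0,-0.2],"angular": [0,0,-1],"grip": 1},{"travel": [0,0,-0.2],"angular": [0,0,-1],"grip": 1},{"travel": [0,0,-0.2],"angular": [0,0,-1],"grip": 1},{"travel": [0,0,-0.2],"angular": [0,0,-1],"grip": 1},{"travel": [0,0,-0.2],"angular": [0,0,-1],"grip": 1}])

```text
time: 2.8
ee_pos: [0.526, 0.2486, 0.3613]
tcp_rot: [-180.0, 0.1, 32.5]
wrist_force: [0.2, -0.1, -0.4]
opening: 0.0854
grasp_force: 0.0
```

Call:
carry_out(plan=[{"travel": [0,0,0],"angular": [0,0,-0.304],"grip": 1},{"travel": [0,0,0],"angular": [0,0,-0.304],"grip": 1},{"travel": [0,0,0],"angular": [0,0,-0.304],"grip": 1},{"travel": [0,0,0],"angular": [0,0,-0.304],"grip": 1}])

```text
time: 3.13
ee_pos: [0.5296, 0.2427, 0.3623]
tcp_rot: [-179.7, 0.0, 24.7]
wrist_force: [-0.3, 0.2, 0.2]
opening: 0.0851
grasp_force: 0.0
```

Run:
```python
from h import *
o,c=snap("wrist","w3"); np.savez("pics/w3.npz",o=o,c=c); print(o["ee_pos"],o["tcp_rot"],o["time"])
print(proj(c,[[.5266,.2501,.226],[.5266,.2501,.13]],o))
d,l=snap("side","s3"); np.savez("pics/s3.npz",o=o,c=l); print("side head",proj(l,[.5266,.2501,.226]))
```

```text
[0.52959454 0.24265146 0.362262  ] [-1.79708507e+02  2.50248916e-03  2.46728309e+01] 3.1333
[[315.82165081 231.62385034]
 [318.09311241 207.77868657]]
side head [[286.88889509 138.10098609]]
```

View pics/w3.png

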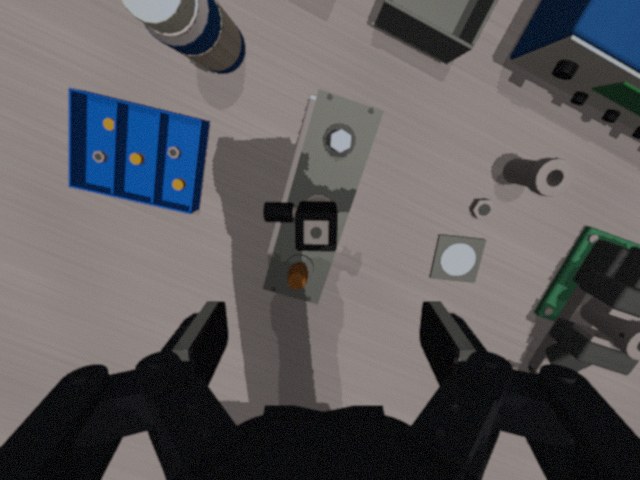

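w3: the head inset is at about (316,232), matching the prediction (315.8,231.6), and its sides are square to the image. The measured TCP has drifted about 7 mm in y, so I'll descend part way and check it again.

Call:
carry_out(plan=[{"travel": [0,0,-0.2],"angular": [0,0,0],"grip": 1},{"travel": [0,0,-0.2],"angular": [0,0,0],"grip": 1},{"travel": [0,0,-0.2],"angular": [0,0,0],"grip": 1},{"travel": [0,0,-0.2],"angular": [0,0,0],"grip": 1},{"travel": [0,0,-0.2],"angular": [0,0,0],"grip": 1}])

```text
time: 3.65
ee_pos: [0.5296, 0.2437, 0.3041]
tcp_rot: [-179.7, -0.1, 24.7]
wrist_force: [0.2, -0.4, 0.2]
opening: 0.0853
grasp_force: 0.0
```

Run:
```python
from h import *
o,c=snap("wrist","w4"); np.savez("pics/w4.npz",o=o,c=c); print(o["ee_pos"],o["tcp_rot"],o["time"],o["qd"].round(2))
p=proj(c,[.5266,.2501,.226],o)[0]; print(p)
g=cv2.cvtColor(c["frame"],cv2.COLOR_RGB2GRAY); x0,y0=int(p[0])-45,int(p[1])-40
w=g[y0:y0+80,x0:x0+90]
for k in cv2.findContours((w>110).astype(np.uint8),cv2.RETR_LIST,cv2.CHAIN_APPROX_NONE)[0]:
    r=cv2.minAreaRect(k+np.array([x0,y0])); 
    if cv2.contourArea(k)>150: print(cv2.contourArea(k),r,plane(c,r[0],.226,o),[np.degrees(np.arctan2(*(q[::-1]))) for q in np.diff(plane(c,cv2.boxPoints(r),.226,o)[:3,:2],axis=0)])
```

```text
[0.529563   0.24374394 0.30409928] [-1.79708877e+02 -1.04239111e-01  2.46560709e+01] 3.65 [-0.05 -0.1   1.15 -0.04  0.01  0.11]
[315.03910926 256.36843569]
216.0 ((315.0, 257.5), (16.0, 17.0), 0.0) [[0.525847   0.24979011 0.226     ]] [np.float64(23.80896442251037), np.float64(-65.2454805894785)]
708.0 ((315.0, 257.0), (26.0, 28.0), 90.0) [[0.52617504 0.24993772 0.226     ]] [np.float64(-65.2499162954551), np.float64(-155.0455711311854)]
1142.5 ((345.0, 255.5), (79.0, 28.0), 90.0) [[0.53562237 0.23202619 0.226     ]] [np.float64(-65.2739929907724), np.float64(-153.48520394165772)]
```

Call:
carry_out(plan=[{"travel": [-0.011,0.021,0],"angular": [0,0,0],"grip": 1},{"travel": [-0.011,0.021,0],"angular": [0,0,0],"grip": 1},{"travel": [-0.011,0.021,-0.1],"angular": [0,0,0],"grip": 1},{"travel": [-0.011,0.021,-0.2],"angular": [0,0,0],"grip": 1},{"travel": [-0.011,0.021,-0.3],"angular": [0,0,0],"grip": 1},{"travel": [-0.011,0.021,-0.357],"angular": [0,0,0],"grip": 1},{"travel": [-0.011,0.021,-0.357],"angular": [0,0,0],"grip": 1},{"travel": [-0.011,0.021,-0.357],"angular": [0,0,0],"grip": 1}])

```text
time: 4.37
ee_pos: [0.5273, 0.247, 0.1955]
tcp_rot: [-179.6, 0.0, 25.0]
wrist_force: [-0.4, -0.0, -0.4]
opening: 0.0851
grasp_force: 0.0
```

Call:
carry_out(plan=[{"travel": [-0.003,0.01,0.003],"angular": [0,0,-0.02],"grip": 1},{"travel": [-0.003,0.01,0.003],"angular": [0,0,-0.02],"grip": 1},{"travel": [-0.003,0.01,0.003],"angular": [0,0,-0.02],"grip": -0.1},{"travel": [-0.003,0.01,0.003],"angular": [0,0,-0.02],"grip": -1},{"travel": [-0.003,0.01,0.003],"angular": [0,0,-0.02],"grip": -1},{"travel": [-0.003,0.01,0.003],"angular": [0,0,-0.02],"grip": -1},{"travel": [-0.003,0.01,0.003],"angular": [0,0,-0.02],"grip": -1},{"travel": [-0.003,0.01,0.003],"angular": [0,0,-0.02],"grip": -1}], grip_force=60)

```text
time: 5.03
ee_pos: [0.5284, 0.2464, 0.1965]
tcp_rot: [-179.4, -0.0, 24.8]
wrist_force: [-0.9, 0.4, 3.2]
opening: 0.0354
grasp_force: 59.6
```

Call:
carry_out(plan=[{"travel": [0,0,0],"angular": [0,0,0],"grip": -1},{"travel": [0,0,0],"angular": [0,0,0],"grip": -1},{"travel": [0,0,0],"angular": [0,0,0],"grip": -1},{"travel": [0,0,0],"angular": [0,0,0],"grip": -1},{"travel": [0,0,0],"angular": [0,0,0],"grip": -1}])

```text
time: 5.45
ee_pos: [0.5284, 0.2464, 0.1965]
tcp_rot: [-179.4, -0.0, 24.8]
wrist_force: [-0.8, 2.0, 5.1]
opening: 0.0356
grasp_force: 59.9
```

Call:
carry_out(plan=[{"travel": [0,0,0.05],"angular": [0,0,0],"grip": -1},{"travel": [0,0,0.15],"angular": [0,0,0],"grip": -1},{"travel": [0,0,0.25],"angular": [0,0,0],"grip": -1},{"travel": [0,0,0.35],"angular": [0,0,0],"grip": -1},{"travel": [0,0,0.45],"angular": [0,0,0],"grip": -1},{"travel": [0,0,0.48],"angular": [0,0,0],"grip": -1},{"travel": [0,0,0.48],"angular": [0,0,0],"grip": -1},{"travel": [0,0,0.48],"angular": [0,0,0],"grip": -1}])

```text
time: 6.12
ee_pos: [0.5287, 0.2461, 0.3391]
tcp_rot: [-179.4, 0.1, 24.7]
wrist_force: [0.2, -0.0, -3.6]
opening: 0.0354
grasp_force: 59.6
```

Run:
```python
from h import *
o,c=snap("wrist","w5"); np.savez("pics/w5.npz",o=o,c=c); print(o["ee_pos"],o["tcp_rot"],o["time"],o["qd"].round(2),o["q"].round(3),o["grasp_force"])
ims=[c["frame"]]
for n in ("side","scene"):
    a,l=snap(n,n+"5"); np.savez(f"pics/{n}5.npz",o=a,c=l); p=proj(l,o["ee_pos"]-[0,0,.08])[0].astype(int); print(n,p)
    ims.append(cv2.resize(l["frame"][p[1]-60:p[1]+60,p[0]-53:p[0]+53],(424,480),interpolation=2))
cv2.imwrite("pics/m5.png",cv2.resize(np.hstack(ims),None,fx=.53,fy=.53,interpolation=3)[:,:,::-1])
```

```text
[0.52869321 0.24614732 0.33906654] [-1.79411204e+02  5.80908575e-02  2.47453050e+01] 6.1167 [ 0.06  0.14 -2.43 -0.51  0.07  0.07] [ 24.689  13.653  30.997 107.403   0.589 179.944] 59.624866247177124
side [287 128]
scene [405 261]
```

View pics/m5.png

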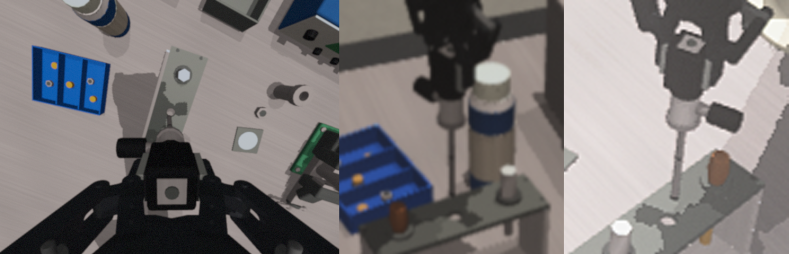

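Joint 6 is at its 180° limit, which explains the drift, and it frees up as the base turns towards the tile. The picture shows the scope firmly gripped, hanging clear of the rack, with its tip visible to the wrist camera. Now to the tile, staying high.

Call:
carry_out(plan=[{"travel": [-0.013,-0.06,0],"angular": [0,0,0],"grip": -1},{"travel": [-0.013,-0.18,0],"angular": [0,0,0],"grip": -1},{"travel": [-0.013,-0.3,0],"angular": [0,0,0],"grip": -1},{"travel": [-0.013,-0.42,0],"angular": [0,0,0],"grip": -1},{"travel": [-0.013,-0.54,0],"angular": [0,0,0],"grip": -1},{"travel": [-0.013,-0.66,0],"angular": [0,0,0],"grip": -1},{"travel": [-0.013,-0.77,0],"angular": [0,0,0],"grip": -1},{"travel": [-0.013,-0.824,0],"angular": [0,0,0],"grip": -1}])

```text
time: 6.93
ee_pos: [0.5237, -0.0042, 0.3389]
tcp_rot: [-179.4, 0.1, 24.6]
wrist_force: [-0.0, 0.3, -3.2]
opening: 0.0356
grasp_force: 59.9
```

Call:
carry_out(plan=[{"travel": [0,0,0],"angular": [0,0,0],"grip": -1},{"travel": [0,0,-0.05],"angular": [0,0,0],"grip": -1},{"travel": [0,0,-0.1],"angular": [0,0,0],"grip": -1},{"travel": [0,0,-0.15],"angular": [0,0,0],"grip": -1},{"travel": [0,0,-0.2],"angular": [0,0,0],"grip": -1},{"travel": [0,0,-0.2],"angular": [0,0,0],"grip": -1},{"travel": [0,0,-0.2],"angular": [0,0,0],"grip": -1},{"travel": [0,0,-0.2],"angular": [0,0,0],"grip": -1}])

```text
time: 7.6
ee_pos: [0.5244, -0.0007, 0.2806]
tcp_rot: [-179.4, -0.0, 24.8]
wrist_force: [-0.2, -0.3, -2.9]
opening: 0.035
grasp_force: 59.8
```

Run:
```python
from h import *
o,c=snap("wrist","w6"); np.savez("pics/w6.npz",o=o,c=c); print(o["ee_pos"],o["tcp_rot"],o["time"],o["qd"].round(2),o["q"].round(2),o["grasp_force"])
t=o["ee_pos"]-[0,0,.1765]
ims=[cv2.resize(c["frame"][140:320,230:410],(480,480),interpolation=2)]; print("wrist tip pred",proj(c,t,o),proj(c,[.5186,.012,.007],o))
for n in ("side","scene"):
    a,l=snap(n,n+"6"); np.savez(f"pics/{n}6.npz",o=a,c=l); p=proj(l,t)[0]; print(n,p); p=p.astype(int)
    ims.append(cv2.resize(l["frame"][p[1]-50:p[1]+50,p[0]-40:p[0]+40],(384,480),interpolation=2)); print(p-[40,50])
cv2.imwrite("pics/m6.png",cv2.resize(np.hstack(ims),None,fx=.64,fy=.64,interpolation=3)[:,:,::-1])
```

```text
[ 0.52435505 -0.0006868   0.2805746 ] [-1.79391815e+02 -4.81586002e-03  2.47754491e+01] 7.6 [-0.11 -0.16  1.02  0.    0.01 -0.08] [ -0.36   2.73  12.    99.53   0.55 154.86] 59.79162812232971
wrist tip pred [[326.33484524 220.38804618]] [[315.2025398 201.04643  ]]
side [319.70555881 239.68490172]
[279 189]
scene [335.99251725 246.37919196]
[295 196]
```

View pics/m6.png

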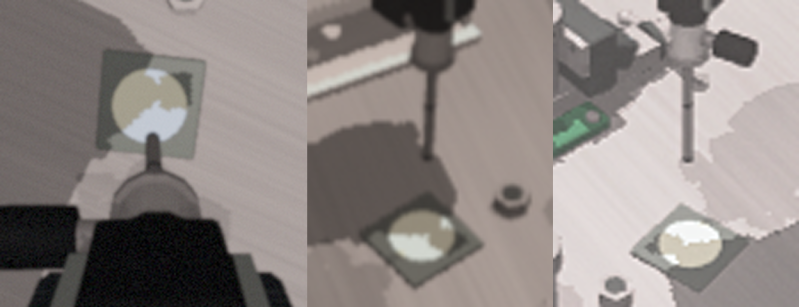

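m6: the tip is at wrist ≈ (319.6,218), side ≈ (318.4,240.4), scene ≈ (339,248.4), and the shaft looks upright above the tile. I'll triangulate the tip and work out the tilt correction.

```bash
cat >> h.py <<'E'
def L(n):
    d=np.load(f"pics/{n}.npz",allow_pickle=True); return d["o"].item(),d["c"].item()
def tri(rays):
    A=np.zeros((3,3));b=np.zeros(3)
    for o,d in rays:
        d=d[0]/np.linalg.norm(d); M=np.eye(3)-np.outer(d,d); A+=M;b+=M@o
    x=np.linalg.solve(A,b); return x,[np.linalg.norm(np.cross(x-o,d[0]/np.linalg.norm(d)))*1e3 for o,d in rays]
E
python3 - <<'E'
from h import *
ow,w=L("w6"); _,s=L("side6"); _,c=L("scene6")
px=[(w,[319.6,218.5],ow),(s,[318.4,240.6],None),(c,[339,248.6],None)]
R0=R.from_euler('xyz',ow["tcp_rot"],degrees=True)
print("tool z",R0.apply([0,0,1]),"tip by rigid",ow["ee_pos"]+R0.apply([0,0,.1765]))
for z in (.104,.107): print("wrist plane",plane(w,px[0][1],z,ow),"side",plane(s,px[1][1],z),"scene",plane(c,px[2][1],z))
print("tri all",tri([cray(a,b,o) for a,b,o in px])); print("tri s,c",tri([cray(*px[1][:2]),cray(*px[2][:2])]))
# shaft direction in side/scene images vs projected vertical
for n,cam in (("side",s),("scene",c)):
    t=px[1][1] if n=="side" else px[2][1]; g=cv2.cvtColor(cam["frame"],cv2.COLOR_RGB2GRAY).astype(int)
    pts=[]
    for r in range(int(t[1])-32,int(t[1])-2):
        x0=int(t[0]); row=g[r,x0-9:x0+10]; bg=np.median(np.r_[row[:4],row[-4:]]); wt=np.clip(bg-row-15,0,None).astype(float)
        if wt.sum()>0: pts.append([ (wt*np.arange(x0-9,x0+10)).sum()/wt.sum(),r])
    pts=np.array(pts); m=np.polyfit(pts[:,1],pts[:,0],1); p=ow["ee_pos"]-[0,0,.1765]; q=proj(cam,[p,p+[0,0,.08]]); print(n,"slope",m[0],"vert",(q[1]-q[0])[0]/(q[1]-q[0])[1],"x at tip",np.polyval(m,t[1]))
# tile centre in all three
for n,cam,o,roi in (("w",w,ow,(160,255,250,350)),("side",s,None,(255,280,295,335)),("scene",c,None,(262,290,320,360))):
    h=cam["frame"][roi[0]:roi[1],roi[2]:roi[3]]; print(n,proj(cam,[.5186,.012,.007],o))
rot=R.align_vectors([[0,0,-1]],[R0.apply([0,0,1])])[0].as_rotvec(); print("fix rot frac",rot/.5)
E
```

```text
tool z [-0.00437189  0.00967286 -0.99994366] tip by rigid [0.52358341 0.00102046 0.10408455]
wrist plane [[0.52330947 0.0059248  0.104     ]] side [[ 0.52039584 -0.00238671  0.104     ]] scene [[0.52271159 0.01005053 0.104     ]]
wrist plane [[0.5240078  0.00617465 0.107     ]] side [[ 0.51941302 -0.00498657  0.107     ]] scene [[0.52461513 0.01255898 0.107     ]]
tri all (array([0.52121439, 0.00479334, 0.09769116]), [np.float64(0.8506022422255732), np.float64(1.9670374789592777), np.float64(2.248088245873031)])
tri s,c (array([0.52074847, 0.00416699, 0.09786294]), [np.float64(2.0309550198463064), np.float64(2.030955019846388)])
side slope -0.19381705478833347 vert -0.01733610529388552 x at tip 314.0192732704741
scene slope 0.06247250052745185 vert -0.0365462169635147 x at tip 339.486404963829
w [[315.2025398 201.04643  ]]
side [[315.39925439 262.84308655]]
scene [[339.59380688 275.16647963]]
fix rot frac [-0.01934608 -0.00874395  0.        ]
```

The shaft leans about 0.03 rad towards +y: 0.6° from the tool and the rest from the grip. I'll correct the tilt, centre over the tile and lower.

Call:
carry_out(plan=[{"travel": [-0.01,0.019,0],"angular": [-0.055,-0.025,0],"grip": -1},{"travel": [-0.019,0.038,0],"angular": [-0.055,-0.025,0],"grip": -1},{"travel": [-0.019,0.038,-0.05],"angular": [-0.055,-0.025,0],"grip": -1},{"travel": [-0.019,0.038,-0.1],"angular": [-0.055,-0.025,0],"grip": -1},{"travel": [-0.019,0.038,-0.15],"angular": [-0.055,-0.025,0],"grip": -1},{"travel": [-0.019,0.038,-0.19],"angular": [-0.055,-0.025,0],"grip": -1},{"travel": [-0.019,0.038,-0.213],"angular": [-0.055,-0.025,0],"grip": -1},{"travel": [-0.019,0.038,-0.213],"angular": [-0.055,-0.025,0],"grip": -1}])

```text
time: 8.42
ee_pos: [0.5182, 0.0106, 0.215]
tcp_rot: [178.9, 0.1, 24.8]
wrist_force: [-0.1, 0.7, -2.8]
opening: 0.0355
grasp_force: 59.9
```

Run:
```python
from h import *
o,c=snap("wrist","w7"); np.savez("pics/w7.npz",o=o,c=c); print(o["ee_pos"],o["tcp_rot"],o["time"],o["qd"].round(2),o["grasp_force"],o["wrist_force"])
t=o["ee_pos"]-[0,0,.1765]
ims=[cv2.resize(c["frame"][160:290,255:385],(500,500),interpolation=2)]; print("wrist tip pred",proj(c,t,o),proj(c,[.5186,.012,.007],o))
for n in ("side","scene"):
    a,l=snap(n,n+"7"); np.savez(f"pics/{n}7.npz",o=a,c=l); p=proj(l,t+[0,0,.03])[0]; print(n,p); p=p.astype(int)
    ims.append(cv2.resize(l["frame"][p[1]-50:p[1]+50,p[0]-30:p[0]+30],(300,500),interpolation=2)); print(p-[30,50],proj(l,[[.5186,.012,.007],t,t+[0,0,.06],t+[0,0,.11]]).round(1).tolist())
cv2.imwrite("pics/m7.png",cv2.resize(np.hstack(ims),None,fx=.72,fy=.72,interpolation=3)[:,:,::-1])
```

```text
[0.51824907 0.01062796 0.21504742] [1.78947177e+02 1.05018137e-01 2.47706504e+01] 8.4167 [-0.08 -0.21  2.24  1.4  -0.1   0.03] 59.93827521800995 [-0.08589349  0.69618136 -2.77485336]
wrist tip pred [[320.9786414  220.04208495]] [[319.56937061 211.80495457]]
side [315.61388778 246.95900839]
[285 196] [[315.4, 262.8], [315.5, 255.0], [315.7, 238.6], [315.8, 224.2]]
scene [340.13514495 258.10558496]
[310 208] [[339.6, 275.2], [339.8, 266.4], [340.5, 249.6], [341.2, 234.9]]
```

View pics/m7.png

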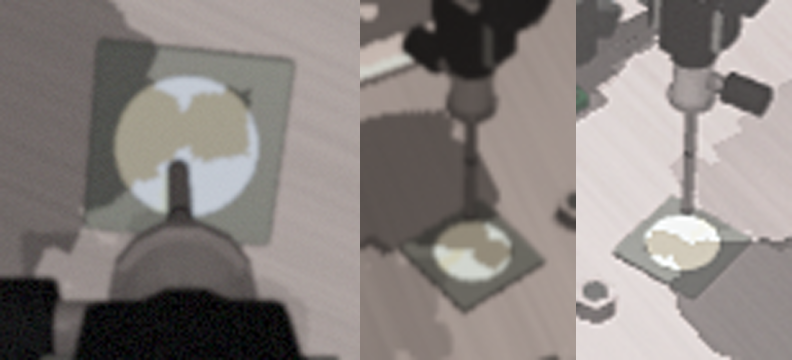

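m7: the tip is at wrist (319.3,219.6) against a prediction of (321,220), and the side and scene tips agree within about 1 px. The shaft is vertical and the tip is about 31 mm above the disc centre, so I'll hold here.

Call:
carry_out(plan=[{"travel": [0,0,0],"angular": [0,0,0],"grip": -1},{"travel": [0,0,0],"angular": [0,0,0],"grip": -1},{"travel": [0,0,0],"angular": [0,0,0],"grip": -1},{"travel": [0,0,0],"angular": [0,0,0],"grip": -1},{"travel": [0,0,0],"angular": [0,0,0],"grip": -1},{"travel": [0,0,0],"angular": [0,0,0],"grip": -1},{"travel": [0,0,0],"angular": [0,0,0],"grip": -1},{"travel": [0,0,0],"angular": [0,0,0],"grip": -1}])

```text
time: 9.23
ee_pos: [0.5188, 0.0104, 0.2162]
tcp_rot: [178.9, 0.0, 24.8]
wrist_force: [0.5, 0.3, -2.5]
opening: 0.0354
grasp_force: 59.9
```

Call:
carry_out(plan=[{"travel": [0,0,0],"angular": [0,0,0],"grip": -1},{"travel": [0,0,0],"angular": [0,0,0],"grip": -1},{"travel": [0,0,0],"angular": [0,0,0],"grip": -1},{"travel": [0,0,0],"angular": [0,0,0],"grip": -1},{"travel": [0,0,0],"angular": [0,0,0],"grip": -1},{"travel": [0,0,0],"angular": [0,0,0],"grip": -1},{"travel": [0,0,0],"angular": [0,0,0],"grip": -1},{"travel": [0,0,0],"angular": [0,0,0],"grip": -1}])

```text
time: 9.9
ee_pos: [0.5188, 0.0104, 0.2162]
tcp_rot: [178.9, 0.0, 24.8]
wrist_force: [-0.5, -0.1, -2.2]
opening: 0.0355
grasp_force: 59.9
```

Call:
carry_out(plan=[{"travel": [0,0,0],"angular": [0,0,0],"grip": -1},{"travel": [0,0,0],"angular": [0,0,0],"grip": -1},{"travel": [0,0,0],"angular": [0,0,0],"grip": -1},{"travel": [0,0,0],"angular": [0,0,0],"grip": -1},{"travel": [0,0,0],"angular": [0,0,0],"grip": -1},{"travel": [0,0,0],"angular": [0,0,0],"grip": -1},{"travel": [0,0,0],"angular": [0,0,0],"grip": -1},{"travel": [0,0,0],"angular": [0,0,0],"grip": -1}])

```text
time: 10.57
ee_pos: [0.5188, 0.0104, 0.2162]
tcp_rot: [178.9, 0.0, 24.8]
wrist_force: [0.0, -0.7, -1.8]
opening: 0.0355
grasp_force: 59.9
```

Call:
carry_out(plan=[{"travel": [0,0,0],"angular": [0,0,0],"grip": -1},{"travel": [0,0,0],"angular": [0,0,0],"grip": -1},{"travel": [0,0,0],"angular": [0,0,0],"grip": -1},{"travel": [0,0,0],"angular": [0,0,0],"grip": -1},{"travel": [0,0,0],"angular": [0,0,0],"grip": -1},{"travel": [0,0,0],"angular": [0,0,0],"grip": -1},{"travel": [0,0,0],"angular": [0,0,0],"grip": -1},{"travel": [0,0,0],"angular": [0,0,0],"grip": -1}])

```text
time: 11.23
ee_pos: [0.5188, 0.0104, 0.2162]
tcp_rot: [178.9, 0.0, 24.8]
wrist_force: [0.6, 0.1, -3.4]
opening: 0.0353
grasp_force: 59.9
```

Call:
carry_out(plan=[{"travel": [0,0,0.1],"angular": [0,0,0],"grip": -1},{"travel": [0,0,0.2],"angular": [0,0,0],"grip": -1},{"travel": [0,0,0.3],"angular": [0,0,0],"grip": -1},{"travel": [0,0,0.4],"angular": [0,0,0],"grip": -1},{"travel": [0,0,0.48],"angular": [0,0,0],"grip": -1},{"travel": [0,0,0.48],"angular": [0,0,0],"grip": -1},{"travel": [0,0,0.48],"angular": [0,0,0],"grip": -1}])

```text
time: 11.82
ee_pos: [0.5193, 0.0104, 0.361]
tcp_rot: [178.8, -0.1, 24.8]
wrist_force: [-1.1, -0.2, -2.8]
opening: 0.0355
grasp_force: 60.4
```

Call:
carry_out(plan=[{"travel": [0.008,-0.07,0],"angular": [0,0,0],"grip": -1},{"travel": [0.017,-0.18,0],"angular": [0,0,0],"grip": -1},{"travel": [0.027,-0.29,0],"angular": [0,0,0],"grip": -1},{"travel": [0.037,-0.4,0],"angular": [0,0,0],"grip": -1},{"travel": [0.047,-0.51,0],"angular": [0,0,0],"grip": -1},{"travel": [0.057,-0.62,0],"angular": [0,0,0],"grip": -1},{"travel": [0.065,-0.69,0],"angular": [0,0,0],"grip": -1},{"travel": [0.065,-0.704,0],"angular": [0,0,0],"grip": -1}])

```text
time: 12.48
ee_pos: [0.5382, -0.204, 0.3573]
tcp_rot: [179.0, 0.2, 24.6]
wrist_force: [0.2, 0.7, -2.7]
opening: 0.0354
grasp_force: 60.3
```

Call:
carry_out(plan=[{"travel": [0,0,0],"angular": [0,0,0],"grip": -1},{"travel": [0,0,-0.04],"angular": [0,0,0],"grip": -1},{"travel": [0,0,-0.08],"angular": [0,0,0],"grip": -1},{"travel": [0,0,-0.11],"angular": [0,0,0],"grip": -1},{"travel": [0,0,-0.11],"angular": [0,0,0],"grip": -1},{"travel": [0,0,-0.11],"angular": [0,0,0],"grip": -1},{"travel": [0,0,-0.11],"angular": [0,0,0],"grip": -1}])

```text
time: 13.07
ee_pos: [0.5382, -0.1999, 0.3277]
tcp_rot: [178.9, -0.0, 24.8]
wrist_force: [-0.5, 0.4, -2.4]
opening: 0.0356
grasp_force: 60.4
```

Run:
```python
from h import *
o,c=snap("wrist","w8"); np.savez("pics/w8.npz",o=o,c=c); print(o["ee_pos"],o["tcp_rot"],o["time"],o["qd"].round(2),o["q"].round(1))
t=o["ee_pos"]-[0,0,.1765]; B=[.5387,-.2008,.13]
print("wrist tip pred",proj(c,t,o),"bore",proj(c,B,o))
ims=[cv2.resize(c["frame"][170:270,270:370],(500,500),interpolation=2)]
for n in ("side","scene"):
    a,l=snap(n,n+"8"); np.savez(f"pics/{n}8.npz",o=a,c=l); p=proj(l,t)[0].astype(int)
    ims.append(cv2.resize(l["frame"][p[1]-35:p[1]+35,p[0]-21:p[0]+21],(300,500),interpolation=2)); print(n,p-[21,35],proj(l,[B,t,t+[0,0,.06],t+[0,0,.11]]).round(1).tolist())
cv2.imwrite("pics/m8.png",cv2.resize(np.hstack(ims),None,fx=.72,fy=.72,interpolation=3)[:,:,::-1])
```

```text
[ 0.53822052 -0.19994982  0.32767022] [ 1.78872512e+02 -7.30752544e-03  2.48077287e+01] 13.0667 [-0.33  0.09  0.92 -0.01 -0.02 -0.04] [-20.   10.7  26.1 104.7  -0.8 135.2]
wrist tip pred [[320.73852138 220.3954426 ]] bore [[321.43498206 215.22065824]]
side [337 252] [[358.1, 294.0], [358.4, 287.7], [360.2, 269.6], [361.7, 253.4]]
scene [268 157] [[288.9, 198.9], [289.0, 192.8], [288.3, 174.5], [287.7, 158.5]]
```

View pics/m8.png

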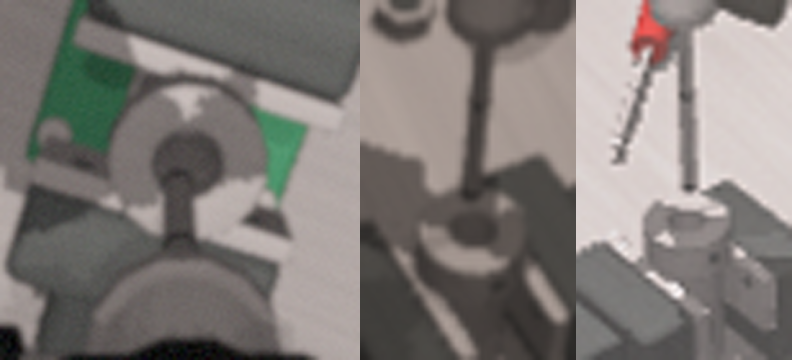

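m8: in the wrist view the bore centre is at about (321.9,215.8) and the tip at about (319.4,219.4). The shaft is vertical in both side views, and the tip sits about 1–2 mm off the bore axis towards +y. That was picture 11, one over the 10 allowed, so I won't view any more. The rest is numeric.

Run:
```python
from h import *
o,c=L("w8"); g=cv2.GaussianBlur(cv2.cvtColor(c["frame"],cv2.COLOR_RGB2GRAY),(3,3),0)
print("cols 306-338"); 
for r in range(202,238,2): print(r,*g[r,306:339])
```

```text
cols 306-338
202 113 119 120 121 120 120 120 120 120 119 117 117 118 125 139 153 154 145 135 128 122 118 117 117 117 117 117 118 119 119 119 116 109
204 119 119 118 118 118 118 118 119 118 118 116 115 115 116 117 118 118 115 114 113 113 114 114 115 116 116 116 117 117 117 118 118 117
206 118 119 119 119 118 117 116 116 114 112 107 102 97 95 94 94 94 93 92 93 97 103 108 113 116 117 116 115 115 116 117 117 117
208 117 118 117 117 117 116 114 111 104 94 83 76 73 73 75 76 74 73 72 72 73 77 84 94 106 113 115 116 116 117 117 116 117
210 119 118 118 117 116 113 107 97 84 75 69 69 72 73 74 74 73 72 71 70 69 68 69 74 86 100 111 115 116 116 117 116 117
212 119 119 119 118 116 111 98 82 73 72 72 72 74 75 75 76 76 75 74 74 72 69 66 66 73 87 102 110 114 116 116 117 117
214 117 117 118 117 114 105 89 77 74 74 75 75 74 75 76 77 76 75 76 74 72 71 69 68 70 81 97 109 114 115 115 115 115
216 116 116 115 115 113 104 90 79 77 77 73 69 67 67 70 72 74 75 75 75 74 73 73 71 71 80 95 108 114 115 115 115 114
218 117 117 116 116 116 110 97 83 75 69 64 59 56 56 58 60 64 71 76 79 79 76 72 71 75 87 103 115 119 121
[... 438 characters left out ...]
75 75 85 112 145 169 178 181 181 182 182 181 180 179 179 179 179 177 174
228 152 161 163 162 165 168 168 164 147 115 86 74 72 73 73 73 83 109 144 169 179 181 180 179 179 178 178 178 178 178 176 169 156
230 127 146 160 169 173 173 170 162 145 114 85 72 71 73 73 73 80 104 139 166 178 179 179 178 178 177 177 176 174 170 158 136 108
232 98 107 122 138 153 162 164 157 140 111 84 73 72 73 74 74 79 100 134 162 175 177 177 177 176 175 175 175 174 171 160 144 127
234 96 96 97 101 112 125 134 135 125 101 77 64 61 60 61 61 66 87 122 154 168 171 171 173 174 172 172 175 179 182 182 181 180
236 95 93 91 90 90 93 95 94 88 74 60 54 56 59 60 59 59 68 91 114 125 130 140 152 161 168 173 176 178 180 181 182 183
```

Call:
carry_out(plan=[{"travel": [0.001,-0.01,0],"angular": [0,0,0],"grip": -1},{"travel": [0.001,-0.01,0],"angular": [0,0,0],"grip": -1},{"travel": [0.001,-0.01,-0.02],"angular": [0,0,0],"grip": -1},{"travel": [0.001,-0.01,-0.04],"angular": [0,0,0],"grip": -1},{"travel": [0.001,-0.01,-0.04],"angular": [0,0,0],"grip": -1},{"travel": [0.001,-0.01,-0.04],"angular": [0,0,0],"grip": -1},{"travel": [0.001,-0.01,-0.04],"angular": [0,0,0],"grip": -1}])

```text
time: 13.8
ee_pos: [0.5385, -0.2038, 0.315]
tcp_rot: [178.9, 0.0, 24.8]
wrist_force: [-0.5, 0.9, -2.4]
opening: 0.0351
grasp_force: 60.3
```

Run:
```python
from h import *
o,c=snap("wrist","w9"); np.savez("pics/w9.npz",o=o,c=c); print(o["ee_pos"],o["tcp_rot"],o["time"])
t=o["ee_pos"]-[0,0,.1765]; print("tip pred",proj(c,t,o),"bore",proj(c,[.5384,-.2014,.13],o))
g=cv2.GaussianBlur(cv2.cvtColor(c["frame"],cv2.COLOR_RGB2GRAY),(3,3),0)
for r in range(202,238,2): print(r,*g[r,306:339])
for n,x0,x1,y0,y1 in (("side",346,374,276,308),("scene",276,304,182,212)):
    a,l=snap(n,n+"9"); np.savez(f"pics/{n}9.npz",o=a,c=l); g=cv2.cvtColor(l["frame"],cv2.COLOR_RGB2GRAY); print(n,x0,proj(l,[[.5384,-.2014,.13],t]).round(1).tolist())
    for r in range(y0,y1): print(r,*g[r,x0:x1])
```

```text
[ 0.53845005 -0.20375883  0.31504269] [1.78893382e+02 2.53961834e-02 2.47564527e+01] 13.8
tip pred [[320.8057399  220.29188855]] bore [[318.49032915 217.23201087]]
202 120 121 121 121 120 119 119 119 120 119 118 118 118 120 128 145 166 178 182 179 167 148 132 123 120 120 120 119 114 106 97 93 98
204 120 120 120 120 120 119 119 118 117 117 117 116 116 116 118 122 131 142 153 161 161 151 135 122 119 119 119 119 119 117 112 106 105
206 118 118 118 118 117 116 115 113 110 108 106 105 106 106 107 106 107 110 117 123 125 123 119 117 117 116 117 118 118 118 117 114 111
208 119 118 117 116 114 108 101 93 85 81 81 82 83 83 82 81 80 84 91 100 108 113 116 117 118 117 117 117 117 117 117 117 114
210 117 116 114 109 98 86 77 73 70 69 72 73 73 72 72 71 70 69 71 77 87 100 111 116 117 118 117 117 118 117 117 117 117
212 118 116 107 94 80 71 71 72 73 73 76 77 76 74 74 74 73 71 69 68 70 81 96 108 115 117 118 117 117 117 117 117 117
214 117 111 99 82 71 68 70 72 74 75 76 76 76 76 75 75 75 74 72 69 67 70 83 99 110 115 115 115 116 117 117 117 117
216 116 108 93 77 69 69 72 73 74 74 73 70 68 68 69 70 73 7
[... 7312 characters left out ...]
 115 113 111
206 140 223 199 137 156 144 109 116 117 123 121 117 118 123 122 123 121 117 94 95 108 105 117 128 138 112 94 92
207 106 106 130 136 141 140 112 116 118 121 121 123 125 126 122 122 121 113 82 90 106 103 118 143 144 141 126 99
208 119 111 103 131 142 145 119 115 117 121 124 123 123 124 122 120 119 114 106 105 107 105 115 123 139 143 152 151
209 121 121 115 110 162 212 146 131 116 120 121 123 124 122 122 120 119 115 113 110 105 112 111 113 117 126 143 146
210 120 120 120 116 102 156 235 208 128 118 120 118 122 122 122 119 117 119 110 100 103 114 111 115 117 110 124 151
211 119 119 122 121 118 104 131 206 210 146 138 124 114 117 116 112 109 112 108 103 103 113 114 111 103 92 117 119
```

The numbers agree: the tip at mouth height is about 0.6 mm from the bore centre in the wrist view, and the side and scene columns match within 0.5 px. A small correction, then a slow descent.

Call:
carry_out(plan=[{"travel": [0,0.002,0],"angular": [0,0,0],"grip": -1},{"travel": [0,0.002,-0.01],"angular": [0,0,0],"grip": -1},{"travel": [0,0.002,-0.025],"angular": [0,0,0],"grip": -1},{"travel": [0,0.002,-0.04],"angular": [0,0,0],"grip": -1},{"travel": [0,0.002,-0.055],"angular": [0,0,0],"grip": -1},{"travel": [0,0.002,-0.07],"angular": [0,0,0],"grip": -1},{"travel": [0,0.002,-0.08],"angular": [0,0,0],"grip": -1},{"travel": [0,0.002,-0.08],"angular": [0,0,0],"grip": -1}])

```text
time: 14.62
ee_pos: [0.5383, -0.2031, 0.2902]
tcp_rot: [178.9, 0.1, 24.8]
wrist_force: [-0.4, 1.2, -2.5]
opening: 0.0354
grasp_force: 60.4
```

Run:
```python
from h import *
o,c=snap("wrist","w10"); np.savez("pics/w10.npz",o=o,c=c); print(o["ee_pos"],o["tcp_rot"],o["time"],o["wrist_force"])
B=[.5384,-.2014,.13]; print("tcp axis at mouth",proj(c,[*o["ee_pos"][:2],.13],o),"bore",proj(c,B,o))
g=cv2.GaussianBlur(cv2.cvtColor(c["frame"],cv2.COLOR_RGB2GRAY),(3,3),0)
for r in range(202,240,2): print(r,*g[r,300:340])
```

```text
[ 0.53832329 -0.2031211   0.29022158] [1.78928938e+02 6.21514922e-02 2.47546175e+01] 14.6167 [-0.41522075  1.20921335 -2.45415745]
tcp axis at mouth [[321.13487677 224.56794199]] bore [[319.44958989 223.73517273]]
202 77 77 77 77 78 83 89 97 106 114 119 121 121 122 123 125 134 154 175 183 182 181 184 187 188 188 188 186 182 176 164 147 127 108 91 85 91 103 113 118
204 77 77 80 87 96 105 114 118 119 120 121 120 120 121 121 121 124 136 151 155 148 144 150 161 170 177 183 187 189 188 184 178 170 154 126 102 89 87 93 103
206 80 89 102 112 118 120 121 121 121 121 120 120 120 120 119 118 119 120 122 123 121 120 121 125 134 150 169 182 188 186 176 161 150 140 128 118 109 98 90 91
208 96 108 117 121 122 121 120 120 121 121 120 120 119 118 118 119 119 118 118 117 117 117 118 118 122 133 151 170 181 185 180 163 141 125 120 120 118 112 104 95
210 111 117 119 119 119 119 119 119 119 120 120 119 118 118 119 118 117 117 115 115 115 116 116 117 118 124 138 156 170 177 174 160 139 124 119 119 120 119 116 111
212 118 119 120 120 120 119 119 119 119 118 118 118 117 116 112 108 103 100 97 96 97 100 101
[... 1274 characters left out ...]
71 67 68 72 74 74 74 74 73 71 72 76 88 108 134 155 164 158 144 131 124 120 119 120 124 130
232 116 117 117 117 118 118 119 119 119 119 118 115 109 100 87 76 71 72 72 73 74 74 74 78 92 115 139 159 171 178 179 177 173 166 157 148 145 150 159 166
234 115 117 117 117 117 117 117 118 118 118 117 117 114 107 96 81 69 64 63 62 61 62 68 87 122 156 175 181 182 181 181 181 180 179 178 176 175 175 176 172
236 108 113 115 116 115 114 113 111 108 106 104 103 100 96 86 71 59 56 58 60 60 58 61 81 121 159 178 182 181 181 180 180 179 179 179 179 178 176 170 154
238 90 101 105 105 103 101 100 98 97 98 101 102 103 102 91 75 66 66 70 71 71 69 68 75 100 133 157 169 174 176 177 178 178 177 177 176 170 156 132 106
```

The shaft sits at column ≈319.1 and the bore centre at 319.5, with row agreement under 1 px. That centres it within about 0.7 mm, so I'll go on down.

Call:
carry_out(plan=[{"travel": [0,0,-0.02],"angular": [0,0,0],"grip": -1},{"travel": [0,0,-0.045],"angular": [0,0,0],"grip": -1},{"travel": [0,0,-0.07],"angular": [0,0,0],"grip": -1},{"travel": [0,0,-0.095],"angular": [0,0,0],"grip": -1},{"travel": [0,0,-0.12],"angular": [0,0,0],"grip": -1},{"travel": [0,0,-0.138],"angular": [0,0,0],"grip": -1},{"travel": [0,0,-0.146],"angular": [0,0,0],"grip": -1},{"travel": [0,0,-0.146],"angular": [0,0,0],"grip": -1}])

```text
time: 15.33
ee_pos: [0.5383, -0.2031, 0.2466]
tcp_rot: [178.9, 0.1, 24.8]
wrist_force: [-0.1, 0.2, -3.2]
opening: 0.0354
grasp_force: 60.4
```

Call:
carry_out(plan=[{"travel": [0,0,0],"angular": [0,0,0],"grip": -1},{"travel": [0,0,0],"angular": [0,0,0],"grip": -1},{"travel": [0,0,0],"angular": [0,0,0],"grip": -1},{"travel": [0,0,0],"angular": [0,0,0],"grip": -1}])

```text
time: 15.67
ee_pos: [0.5387, -0.2033, 0.2478]
tcp_rot: [178.9, -0.0, 24.8]
wrist_force: [-0.3, 0.5, -2.0]
opening: 0.0354
grasp_force: 60.4
```

Run:
```python
from h import *
o,c=snap("wrist","w11"); print(o["ee_pos"],o["tcp_rot"],o["time"],o["wrist_force"])
B=[.5384,-.2014,.13]; print("bore",proj(c,B,o))
g=cv2.GaussianBlur(cv2.cvtColor(c["frame"],cv2.COLOR_RGB2GRAY),(3,3),0)
for r in range(224,262,2): print(r,*g[r,302:340])
for n,x0,x1,y0,y1 in (("side",348,372,280,304),("scene",278,300,186,206)):
    a,l=snap(n,n+"11"); g=cv2.cvtColor(l["frame"],cv2.COLOR_RGB2GRAY); print(n,x0,proj(l,B).round(1).tolist())
    for r in range(y0,y1): print(r,*g[r,x0:x1])
```

```text
[ 0.53869848 -0.20325057  0.24775604] [ 1.78854208e+02 -1.34985464e-02  2.47537715e+01] 15.6667 [-0.28755799  0.47003194 -1.9954816 ]
bore [[319.32683707 238.06899142]]
224 119 118 118 118 118 118 118 118 119 118 117 115 113 111 109 106 106 105 105 106 108 109 111 113 115 117 117 116 116 116 116 117 120 129 142 154 164 166
226 117 116 117 117 117 118 118 117 115 110 103 95 89 85 81 79 79 79 79 80 80 83 88 94 101 108 112 115 116 117 117 117 117 117 119 121 124 125
228 117 117 117 117 117 117 113 107 97 88 81 74 69 67 67 70 72 73 74 74 72 71 71 72 76 83 93 104 111 115 117 117 117 117 117 117 117 117
230 117 116 116 116 114 110 101 87 76 72 71 70 68 68 69 70 71 74 75 75 72 70 71 71 70 70 73 82 93 104 112 115 117 117 117 117 117 118
232 118 118 117 115 109 98 85 74 69 70 71 70 69 68 70 72 72 72 72 73 73 72 72 71 70 69 68 68 74 88 102 112 116 116 116 117 118 118
234 119 119 118 115 105 89 76 70 70 71 71 70 68 66 66 65 64 63 61 60 63 67 71 73 73 72 70 68 70 78 93 107 113 114 115 116 116 116
236 118 118 116 111 98 81 70 68 68 69 70 68 63 59 57 56 58 60 61 58 56 56 60 67 72 73 72 70 68 71 86
[... 4928 characters left out ...]
6 134 122 106 100 119 109 100 116 118 116 118 116 115 112 113
199 212 213 201 141 142 135 136 124 101 108 98 87 87 98 111 108 117 117 119 116 105 114
200 211 212 199 165 202 135 134 129 104 111 110 105 102 106 111 114 118 125 141 133 109 113
201 210 212 206 190 200 139 142 134 122 113 113 123 117 113 130 141 140 140 137 120 106 113
202 211 213 200 137 187 217 206 135 138 140 128 134 136 139 139 139 141 140 128 100 104 115
203 210 213 203 145 114 168 201 136 138 140 140 138 141 140 140 139 138 127 106 102 103 111
204 170 215 204 143 110 112 120 135 140 141 140 138 141 139 141 132 118 112 108 101 103 93
205 142 182 204 143 111 115 119 120 119 121 125 122 123 117 119 119 113 110 108 104 115 116
```

The ring sits at the mouth level in both cameras (side row 297 against bore row 296.5, scene 199 against 199.8). The shaft is centred to within 0.5 px in all three views, so I'm handing in.

```bash
python3 -c "
from workcell import ticket
print(ticket.job_done())"
```

```text
the job is handed in; nothing more can be done
None
```

The job is handed in, with no verdict returned: the borescope held about 31 mm over the tile for nearly 3 s, and it now hangs gripped, upright and centred about 60 mm down the bore with its ring level with the barrel's top face, with no contact seen in the wrist-force readings; I viewed 11 pictures, one over the limit of 10.

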